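Rock a tight bearing block out of its spring-pin nest

TASK

Unload the bearing block from the round white fixture: pull the keeper strap fully back off the block's foot by its black knob, then grip the block by its head and rock it from side to side, towards one row of spring pins and then the other, a few times while easing it up, until it comes free. It sits too tight for a straight pull, and the fixture is not bolted down: it must stay flat on the bench where it is, and everything else is left alone. Finish still holding the block upright and still, just clear, about a centimetre above its nest.

Things in the scene. Friction and masses are not known exactly. Their poses are not given: they have to be found in the camera images.
- fixture: Loose fixture, about 1.6 kg (16 N), only friction holds it (slides at some 10 N): white plastic disc 210 mm across, 22 mm thick. Centred on it an aluminium nest frame 100 (x) by 92 (y) by 24 mm high with an open pocket 63 (x) by 45 mm (y) down to the disc. Origin: centre of the disc's underside. x axis: from the keeper's knob to the pocket; y: across the pocket, between the pin rows; z up.
- nest (a point): Centre of the pocket's mouth, level with the top of the nest frame, 46 mm above the bench, 24 mm above the pocket's floor; axes as the fixture's. The pocket lets the block lean about 0.15 rad to each y side. The block is free of the spring pins when its underside has risen 13 mm, and out of the pocket at 24 mm.
- pin_row (a point): Middle of the +y row of spring pins, at the block's flank, 9 mm above the pocket's floor. Two brass pins (8 mm across, 32 mm apart along x) press from +y and two from -y with 13 N each: some 30 N of grip against a straight pull, twice the fixture's weight. Rocked about the fixture's x axis, one flank slips up, the other down; 3 to 4 mm of lift per swing then takes little force.
- block_mid (a point): Centre, half-way up, of the block to be unloaded from the nest: aluminium bearing block, 0.27 kg, 66 mm high. Foot 60 (x) by 40 (y) by 28 mm high; in its middle a head 34 (x) by 30 mm (y), from 28 to 66 mm above the underside, with a cross bore through its x faces: grip the head across its two y faces. Axes as the fixture's at the start.
- block_foot (a point): Centre of that block's underside, 33 mm below block_mid; at the start on the pocket's floor, 24 mm below nest.
- block_top (a point): Centre of the top face of that block's head, 33 mm above block_mid.
- keeper (a joint): Slide of the keeper, a slotted steel strap (72 by 24 by 6 mm) on a heel block of the fixture. 0 m: pushed in, its tip 10 mm over the -x end of the block's foot and 1.7 mm above it; 0.022 m: fully back. Grows as the strap is pulled along the fixture's -x axis; the block can rise once it is above 0.012. Takes about 2 N, stays where it is left.
- keeper_knob (a point): Centre of the keeper's upright round black knob, 17 mm across and 22 mm tall on a 10 mm stem, 80 mm above the bench; the strap's top face is 22 mm below this point. It moves with the strap (83 mm from the nest's centre at joint 0). The slot screw's head (15 mm across, top 63 mm above the bench) stands 62 mm from the nest's centre.
- done_block: A bystander: an identical, already finished aluminium bearing block standing free on the bench beyond the fixture, not in the nest. Origin: centre of its underside.
- mallet: A bystander: soft-faced mallet, 240 mm long, lying on the bench.
- spanner: A bystander: open-ended steel spanner lying on the bench.
- oil_bottle: A bystander: clear plastic bottle with black cap, 64 mm across, 170 mm high, standing on the bench. Origin: centre of its underside.
- hex_key: A bystander: black-handled T hex key, about 155 mm long, 16 mm high, lying beside the fixture.
- parts_pot: A bystander: open round aluminium pot, 156 mm across and 45 mm high, with small steel parts. Origin: centre of its underside.
- block: That same block as a body; origin: centre of its underside.
Mind the look-alikes: they are no part of the job. Leave any blue, green or orange look-alike of the block alone.

How it is judged:
By the outcome, as a careful person would: the job done as asked, in the order asked, and still so for the second after the job is handed in, while the arm keeps its last pose, push and grip.
It also fails if it takes over 58 s, if anything falls off the work surface, if the arm or the gripper's body presses on something with over 40 N, if the wrist force passes 120 N, or if a joint passes its speed limit or range.

ROBOT

A 6-joint arm with a two-finger parallel gripper is mounted at the origin on the work surface. World frame = base frame: x ahead of the robot, y to its left, z up, the work surface at z = 0. Lengths are in m, angles in degrees, forces in N, time in s.
With the tool pointing down it reaches from about 0.35 to 0.85 m from the base axis. Payload 8.1 kg.
Tool frame: the origin (TCP) lies on the centre line of the jaws, within the pads' length; the fingertips stand 22 mm ahead of it and the grasp point (between the pads) lies 3 mm ahead of it; z points along the fingers, y is the line along which they close (so a half turn about z gives the same grasp; the last joint's range is limited). The gripper opens to 93 mm and grips with 3 to 60 N. Pads are 15 mm wide; open, the fingers measure 128 mm over their backs; the gripper's body (75 mm by 188 mm) begins 65 mm behind the grasp point.
Start: joints at [-68.835, 7.471, 85.268, -0, 87.261, -4.893], TCP at [0.264, -0.539, 0.213] pointing down, gripper open.
Joint ranges: [-169.43, 169.43], [-51.17, 129.36], [1.28, 143.12], [-76.62, 256.62], [0, 156.53], [-152.29, 152.29]. Speed limits (degrees/s): [136.94, 136.94, 159.86, 180, 180, 180].

INTERFACE

Orientations are given as a 3x3 rotation matrix whose columns are the frame's x, y, z axes.
In Python, from rig import * gives the robot as it stands.
- The arm moves only by the tool play_rows, never from a script. Its argument "plan" is a list of rows, each a list of 7 numbers: the shift along the tool's x, y, z normalised to -1 to 1, where 1 is 0.1 m, then the turn, a rotation vector about the tool's x, y, z normalised to -1 to 1, where 1 is pi rad, then the opening in per cent of the stroke, from 0 (shut) to 100 (fully open). In form: [[x, y, z, wx, wy, wz, gripper], ...]. A call has exactly 5 rows; each row shifts and turns the commanded pose from where the row before left it, along the tool's axes as they then stand; what a row does not reach is not made up. A row lasts 1/8 s, in which the tool goes at most 62.5 mm and 10.7 degrees, less where a joint would pass 70% of its speed; a pose out of reach is approached as far as the arm can. A call with a number of a shift or a turn outside -1 to 1 is refused whole. A call with a gripper value outside its range is refused whole. The fingers move at their own pace and stop on an object; "newtons" is the grip in N (left out, the last holds). Time passes only in rows, so rows that do not move let the fingers close, or fill a call up. It gives the time, the measured TCP pose, the force, the opening and the grip force at its end, in the units of the state.
- get_obs(): the state, without advancing time (a new reading comes with each control period).
- camera(name): name is "side" or "top" or "wrist"; returns the picture (480x640x3 uint8, red, green, blue); there is no depth.
- camera_model(name): a dict with "fov_y" (degrees; the focal length in pixels is half the picture's height over the tangent of half this angle, whatever the lens; pixels are square), "cx", "cy" (the principal point, pixels), "rvec" (rotation vector, rad) and "tvec" (3), from world to camera coordinates, as OpenCV has them; the wrist camera has in their place "tool_from_camera" (4x4, takes a point from camera to tool coordinates, whose origin is the TCP and whose axes are the flange's). Camera axes: x right, y down, z forward; pixel columns grow to the right and rows downward; lengths in m; the calibration is good to about 2 mm. A picture is of the moment at which its call begins: read the wrist's pose just before it. camera_model takes no time and is no camera call.
- finish_job(): hands the job in; it is judged then, once.
The state is a dict: "clock": time; "joint_pos": joint angles; "joint_vel": joint speeds; "effort": joint torques, N m; "tcp_pos": TCP position; "ee_rot": TCP orientation; "wrist_force": force on the tool from outside, world axes, zero at the start; "wrist_torque": the same for the moment, N m; "gripper_width": opening from 0.0 (shut) to 1.0 (fully open); "gripper_force": force on a finger pad.
Only numpy, scipy, OpenCV 4.12 (cv2) and the standard library are available. Lean on these libraries where they do the work, as an engineer would, in place of code of your own. Each camera call takes 0.05 s, during which the arm holds its last target. There are 200 camera calls.

## Working session

There is one attempt and no reset: what is moved stays moved. The work goes in short steps, Python scripts to look and compute and a tool call to move; the robot and the scene stay as the last step left them, time stands still between calls to the robot, and variables do not carry over. Pictures are saved under pics/ and viewed, at most 10 in all, crops included, and the job is handed in when it is done.

Besides the shell and the picture viewer there is one more tool, called as name(argument=value, ...) on one line, values as JSON. play_rows: Moves the arm, as the interface text tells. Scaled input: -1 to 1 covers 0.1 m each way for a shift and pi rad each way for a turn. Its arguments: {"type":"object","properties":{"plan":{"type":"array","items":{"type":"array","items":{"type":"number"}}},"newtons":{"type":"number"}},"required":["plan"]}

```bash
ls; mkdir -p pics; python3 - <<'E'
from rig import *
import cv2
for n in ("top","side"):
    cv2.imwrite(f"pics/{n}0.png",camera(n)[:,:,::-1]); print(n,camera_model(n))
print(camera_model("wrist")); o=get_obs(); print(o)
E
```

```text
pics
top {'fov_y': 45.425837882067334, 'cx': 325.2545953640507, 'cy': 229.84158398580576, 'rvec': array([ 2.15089582, -2.16524118,  0.16273711]), 'tvec': array([-0.01251273,  0.60018853,  1.33952821])}
side {'fov_y': 47.209093617986746, 'cx': 318.3740101058569, 'cy': 237.10110031067128, 'rvec': array([ 0.33969946, -2.58560962,  1.48608742]), 'tvec': array([0.56336532, 0.15379248, 1.12752443])}
{'fov_y': 61.67202865260621, 'cx': 317.1455081057341, 'cy': 242.49612900300608, 'tool_from_camera': array([[-2.01947071e-04, -9.68704282e-01, -2.48217592e-01,
         6.69238653e-02],
       [ 9.99999979e-01, -2.04162180e-04, -1.68170530e-05,
         3.72957776e-04],
       [-3.43858934e-05, -2.48217590e-01,  9.68704303e-01,
        -1.70879662e-01],
       [ 0.00000000e+00,  0.00000000e+00,  0.00000000e+00,
         1.00000000e+00]])}
{'clock': 0.1, 'joint_pos': array([-6.88345872e+01,  7.51017885e+00,  8.53219615e+01, -1.32904731e-03,
        8.72605293e+01, -4.89306238e+00]), 'joint_vel': array([-0.09987763, -0.06774466, -0.09662916,  0.09425598, -0.04909917,
       -0.01132616]), 'effort': array([ 8.51833011e-04, -5.61343932e+01, -4.93093586e+01,  7.70249683e-02,
        2.92715494e-02, -2.81410018e-05]), 'tcp_pos': array([ 0.26340126, -0.53852731,  0.21230895]), 'ee_rot': array([[ 8.98345723e-01,  4.39288737e-01, -6.05584170e-04],
       [ 4.39289139e-01, -8.98344479e-01,  1.49991786e-03],
       [ 1.14873828e-04, -1.61347135e-03, -9.99998692e-01]]), 'wrist_force': array([-0.57609108,  0.03172709, -0.854253  ]), 'wrist_torque': array([0.00570817, 0.01767946, 0.01611983]), 'gripper_force': 0.0, 'gripper_width': 0.9989038987840234}
```

View pics/top0.png

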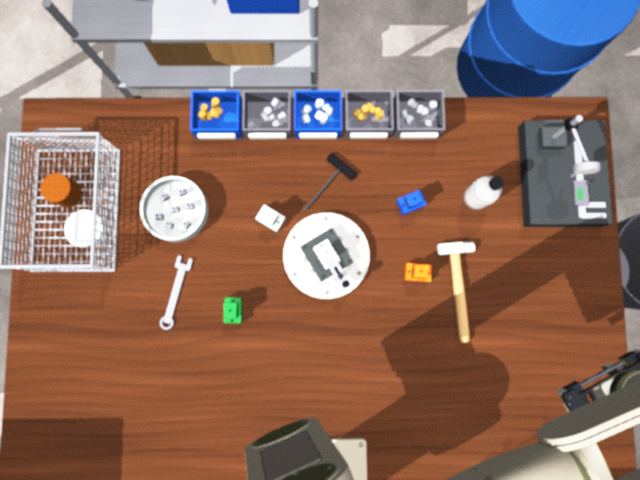

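View pics/side0.png

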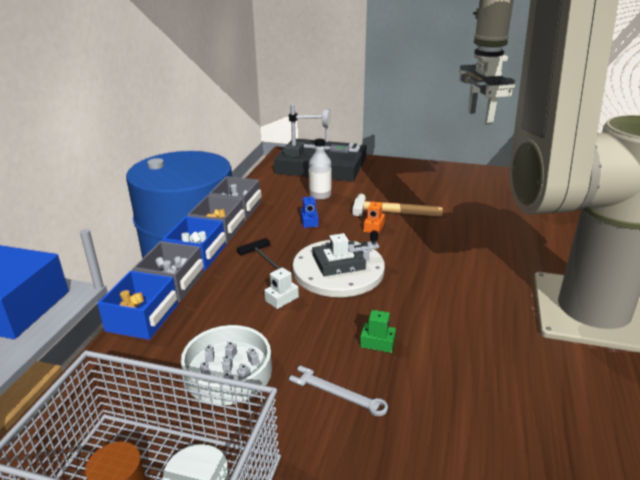

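The top view shows the fixture disc at about (327,256), with the nest frame and a white/grey block at (330,254) and the black knob at (345,284). There are five block candidates:
- Nested block (330,254): fits the description, since it sits inside the frame on the white disc under the keeper.
- Loose grey block (270,217): done_block.
- Blue (411,202), orange (418,272) and green (232,310): look-alikes.

I'll confirm this in one enlarged crop.

```bash
cat > h.py <<'E'
from rig import *
import numpy as np, cv2
from scipy.spatial.transform import Rotation as R
def K(n):
    m=camera_model(n); f=240/np.tan(np.radians(m["fov_y"]/2)); return f,m["cx"],m["cy"],m
def pose(n,o=None):
    f,cx,cy,m=K(n)
    if n=="wrist":
        o=o or get_obs(); T=m["tool_from_camera"]
        Rw=o["ee_rot"]@T[:3,:3]; c=o["tcp_pos"]+o["ee_rot"]@T[:3,3]; return Rw,c
    r=cv2.Rodrigues(m["rvec"])[0]; return r.T,-r.T@m["tvec"]
def at(n,u,v,z,P=None):
    f,cx,cy,_=K(n); Rw,c=P or pose(n)
    d=Rw@np.array([(u-cx)/f,(v-cy)/f,1]); return c+d*(z-c[2])/d[2]
def proj(n,p,P=None):
    f,cx,cy,_=K(n); Rw,c=P or pose(n); q=Rw.T@(np.asarray(p)-c); return f*q[0]/q[2]+cx,f*q[1]/q[2]+cy
E
python3 - <<'E'
from h import *
im=cv2.imread("pics/top0.png")[190:320,240:400]
cv2.imwrite("pics/top0c.png",cv2.resize(im,None,fx=4.6,fy=4.6,interpolation=2))
print("disc",at("top",327,255.5,.022),"knob",at("top",345,284,.09),"block",at("top",330,253,.088))
E
```

```text
disc [ 0.5398192  -0.02055009  0.022     ] knob [ 0.46782296 -0.06005567  0.09      ] block [ 0.5395621  -0.02633103  0.088     ]
```

View pics/top0c.png

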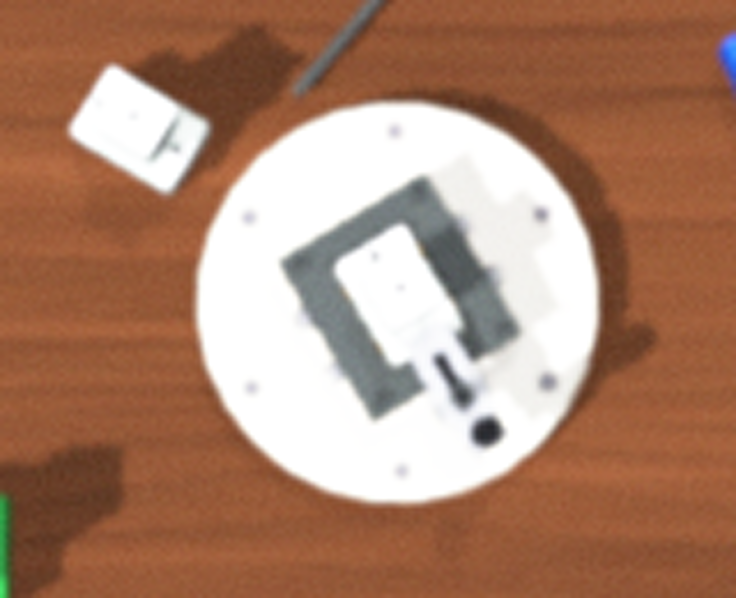

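The crop confirms it: the metal block at crop (400,295) sits in the grey nest frame with the strap over its foot, and the black knob is at crop (487,431). I'll move above it now.

play_rows(plan=[[0.45,-0.34,0,0,0,0,100],[0.45,-0.34,0,0,0,0,100],[0.45,-0.34,0,0,0,0,100],[0.45,-0.34,0,0,0,0,100],[0.45,-0.34,0,0,0,0,100]])

```text
clock: 0.72
tcp_pos: [0.3914, -0.2856, 0.2129]
ee_rot: [[0.898, 0.439, -0.0], [0.439, -0.898, 0.0], [-0.0, -0.0, -1.0]]
wrist_force: [1.4, 0.0, 0.3]
gripper_width: 0.998
gripper_force: 0.0
```

play_rows(plan=[[0.45,-0.34,0,0,0,0,100],[0.45,-0.34,0,0,0,0,100],[0.45,-0.34,0,0,0,0,100],[0.4,-0.3,0,0,0,0,100],[0,0,0,0,0,0,100]])

```text
clock: 1.35
tcp_pos: [0.4909, -0.089, 0.2128]
ee_rot: [[0.896, 0.444, -0.001], [0.444, -0.896, 0.001], [-0.0, -0.001, -1.0]]
wrist_force: [-0.8, -0.5, 0.1]
gripper_width: 1.002
gripper_force: 0.0
```

```bash
python3 - <<'E'
from h import *
o=get_obs(); cv2.imwrite("pics/w1.png",camera("wrist")[:,:,::-1])
import pickle; pickle.dump(o,open("o1.pkl","wb"))
print(o["tcp_pos"], proj("wrist",[.54,-.022,.088],pose("wrist",o)))
E
```

```text
[ 0.49090642 -0.08897166  0.21275028] (np.float64(262.8071532179321), np.float64(129.58572802293568))
```

View pics/w1.png

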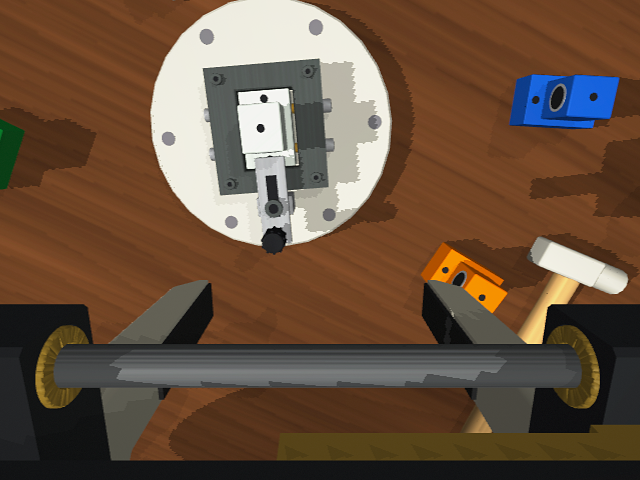

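The wrist view shows the nest frame corners at about (204,68), (318,58), (328,186) and (219,194). The head top is near (261,128), and the black knob top is at (273,239).

```bash
python3 - <<'E'
from h import *
import pickle; o=pickle.load(open("o1.pkl","rb")); P=pose("wrist",o)
c=np.array([at("wrist",u,v,.046,P) for u,v in((204,68),(318,58),(328,186),(219,194))])
nest=c.mean(0); a=(c[0]+c[1]-c[2]-c[3])/2; print("nest",nest,"len",np.linalg.norm(a),"ang",np.degrees(np.arctan2(a[1],a[0])))
b=(c[0]+c[3]-c[1]-c[2])/2; print("w",np.linalg.norm(b),"ang_y",np.degrees(np.arctan2(b[1],b[0]))-90)
k=at("wrist",273,238.5,.091,P); d=nest-k; print("knob",k,np.hypot(*d[:2]),np.degrees(np.arctan2(d[1],d[0])))
print("head",at("wrist",262,128,.088,P))
print("toolang",np.degrees(np.arctan2(o["ee_rot"][1,0],o["ee_rot"][0,0])))
im=cv2.imread("pics/w1.png")[50:260,190:340]; cv2.imwrite("pics/w1c.png",cv2.resize(im,None,fx=2.8,fy=2.8,interpolation=2))
E
```

```text
nest [ 0.54051867 -0.01969069  0.046     ] len 0.09895037482933108 ang 30.421690711392273
w 0.09056620388392111 ang_y 30.722567497231353
knob [ 0.47186142 -0.06172481  0.091     ] 0.080502702639629 31.476277431055735
head [ 0.54073131 -0.02104148  0.088     ]
toolang 26.330770855875254
```

View pics/w1c.png

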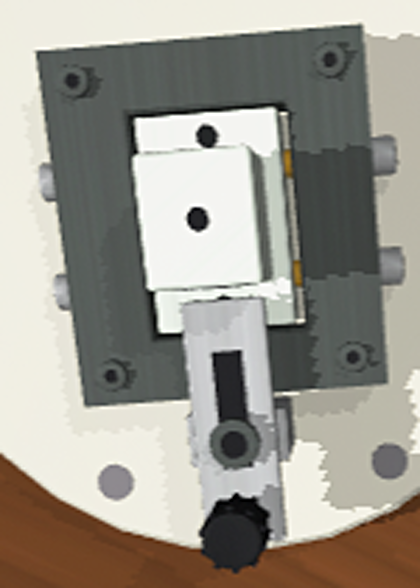

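Fixture yaw is about 30.6°, the nest is at (0.5405,-0.020) and the knob is at (0.470,-0.062). I'll go to the knob with the jaws across fixture y.

play_rows(plan=[[-0.068,-0.335,0,0,0,-0.024,45],[0,0,0.3,0,0,0,45],[0,0,0.3,0,0,0,45],[0,0,0.2,0,0,0,45],[0,0,0,0,0,0,45]])

```text
clock: 2.02
tcp_pos: [0.4675, -0.0658, 0.1313]
ee_rot: [[0.864, 0.504, -0.004], [0.504, -0.864, 0.001], [-0.003, -0.003, -1.0]]
wrist_force: [0.9, -0.7, 0.1]
gripper_width: 0.511
gripper_force: 0.0
```

```bash
python3 - <<'E'
from h import *
o=get_obs(); cv2.imwrite("pics/w2.png",camera("wrist")[:,:,::-1]); P=pose("wrist",o)
print(o["tcp_pos"],o["ee_rot"][:,0],"knob expected px",proj("wrist",[.470,-.062,.091],P), "grasp axis px", proj("wrist",o["tcp_pos"]+o["ee_rot"][:,2]*(o["tcp_pos"][2]-.091),P))
E
```

```text
[ 0.46745353 -0.06581626  0.1313137 ] [ 0.8635419   0.50426708 -0.00317898] knob expected px (np.float64(313.2011326477113), np.float64(257.60012329504525)) grasp axis px (np.float64(316.68764779970115), np.float64(265.00887870464896))
```

View pics/w2.png

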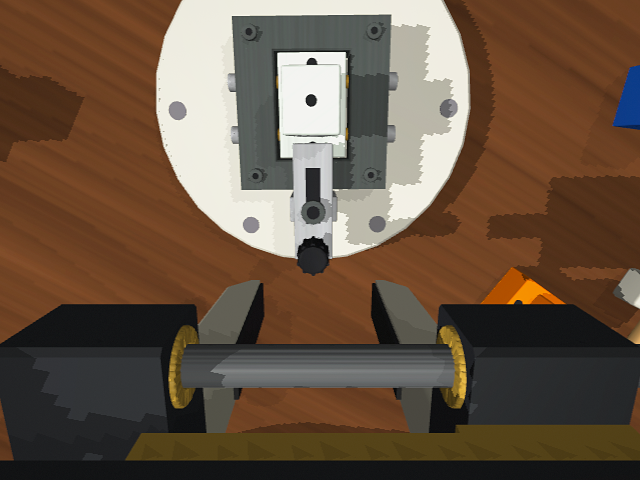

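The knob top is at (313,257), where predicted, and the frame corners are at about (232,16), (391,14), (390,189) and (242,190). I'll make the small correction, descend and grip.

```bash
python3 - <<'E'
from h import *
o=get_obs(); P=pose("wrist",o)
c=np.array([at("wrist",u,v,.046,P) for u,v in((232,16),(391,14),(390,189),(242,190))])
a=(c[0]+c[1]-c[2]-c[3])/2; b=(c[0]+c[3]-c[1]-c[2])/2
print("nest",c.mean(0),np.linalg.norm(a),np.linalg.norm(b),np.degrees(np.arctan2(a[1],a[0])),np.degrees(np.arctan2(b[1],b[0]))-90)
h=np.array([at("wrist",u,v,.088,P) for u,v in((279,65),(339,65),(341,135),(281,136))]);print("head",h.mean(0))
print("knob",at("wrist",313,257,.091,P))
E
```

```text
nest [ 0.54193029 -0.02086808  0.046     ] 0.1006770966026315 0.09327438096728566 31.723344848377966 30.791197791537485
head [ 0.54087235 -0.01968349  0.088     ]
knob [ 0.47100287 -0.06202777  0.091     ]
```

play_rows(plan=[[0.04,-0.02,0.2,0,0,0,45],[0,0,0.2,0,0,0,45],[0,0,0.05,0,0,0,45],[0,0,0,0,0,0,45],[0,0,0,0,0,0,45]], newtons=10)

```text
clock: 2.7
tcp_pos: [0.4727, -0.0615, 0.0896]
ee_rot: [[0.863, 0.506, 0.002], [0.506, -0.863, -0.0], [0.001, 0.001, -1.0]]
wrist_force: [0.2, -1.1, 0.7]
gripper_width: 0.448
gripper_force: 0.0
```

play_rows(plan=[[0,0,0,0,0,0,10],[0,0,0,0,0,0,10],[0,0,0,0,0,0,10],[0,0,0,0,0,0,10],[0,0,0,0,0,0,10]], newtons=10)

```text
clock: 3.32
tcp_pos: [0.4718, -0.0611, 0.0882]
ee_rot: [[0.863, 0.506, -0.0], [0.506, -0.863, 0.0], [-0.0, -0.0, -1.0]]
wrist_force: [-0.3, -0.7, -0.4]
gripper_width: 0.104
gripper_force: 0.0
```

```bash
python3 - <<'E'
from h import *
o=get_obs(); a=camera("wrist")[:,:,::-1]; s=camera("side")[:,:,::-1]; print(o["gripper_width"],o["gripper_force"],o["tcp_pos"])
u,v=map(int,proj("side",[.47,-.062,.08])); print(u,v)
im=np.hstack([cv2.resize(a[180:430,220:420],None,fx=2,fy=2),cv2.resize(s[v-62:v+63,u-50:u+50],None,fx=4,fy=4)])
cv2.imwrite("pics/g1.png",im)
E
```

```text
0.10396361772568861 0.0 [ 0.47182276 -0.06111934  0.08819396]
373 235
```

View pics/g1.png

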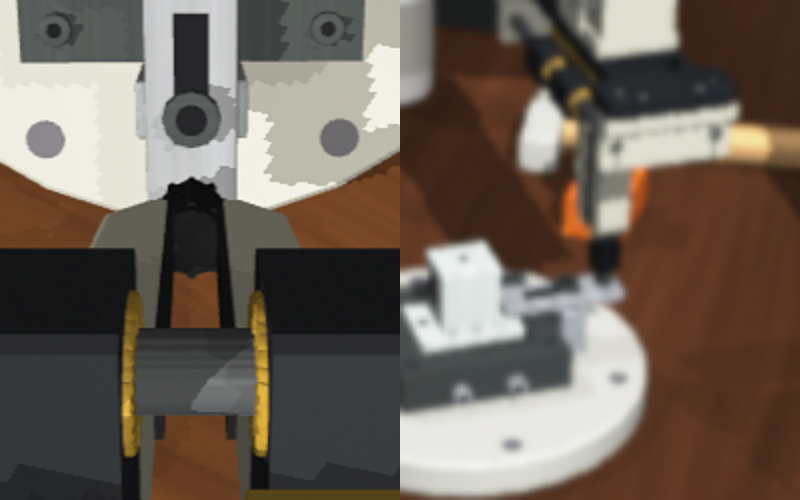

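The picture shows the pads standing either side of the knob with the strap below, not yet pressing on it. I'll close further.

play_rows(plan=[[0,0,0,0,0,0,0],[0,0,0,0,0,0,0],[0,0,0,0,0,0,0],[0,0,0,0,0,0,0],[0,0,0,0,0,0,0]], newtons=12)

```text
clock: 4.05
tcp_pos: [0.4719, -0.0611, 0.0882]
ee_rot: [[0.863, 0.506, -0.0], [0.506, -0.863, -0.0], [-0.0, -0.0, -1.0]]
wrist_force: [0.7, -0.3, -0.4]
gripper_width: 0.007
gripper_force: 0.0
```

```bash
python3 - <<'E'
from h import *
o=get_obs(); a=camera("wrist")[:,:,::-1].copy(); s=camera("side")[:,:,::-1].copy(); s0=cv2.imread("pics/side0.png"); t=camera("top")[:,:,::-1].copy()
u,v=map(int,proj("side",[.47,-.062,.08])); P=pose("wrist",o)
f=lambda m:cv2.resize(m[v-30:v+30,u-40:u+40],None,fx=5,fy=5)
def mk(m,n,s_,x0,y0,P=None):
    for p,c in(([.471,-.062,.091],(0,0,255)),([.471,-.062,.069],(0,255,0)),([.471,-.062,.058],(255,0,0)),(o["tcp_pos"],(255,0,255)),(o["tcp_pos"]+.022*o["ee_rot"][:,2],(0,255,255))):
        x,y=proj(n,p,P); cv2.circle(m,(int((x-x0)*s_),int((y-y0)*s_)),3,c,-1)
    return m
A=mk(f(s0),"side",5,u-40,v-30); B=mk(f(s),"side",5,u-40,v-30)
C=cv2.resize(a[210:360,217:417],None,fx=2,fy=2); C=mk(C,"wrist",2,217,210,P)
U,V=map(int,proj("top",[.47,-.062,.08])); D=cv2.resize(t[V-30:V+30,U-40:U+40],None,fx=5,fy=5)
cv2.imwrite("pics/g2.png",np.vstack([np.hstack([A,B]),np.hstack([C,D])]))
print(o["wrist_force"],o["joint_pos"])
E
```

```text
[ 0.71867415 -0.28455321 -0.39507927] [-1.35606706e+01 -6.38673938e+00  1.12618133e+02 -6.05230003e-04
  7.37709012e+01  4.60627591e+01]
```

View pics/g2.png

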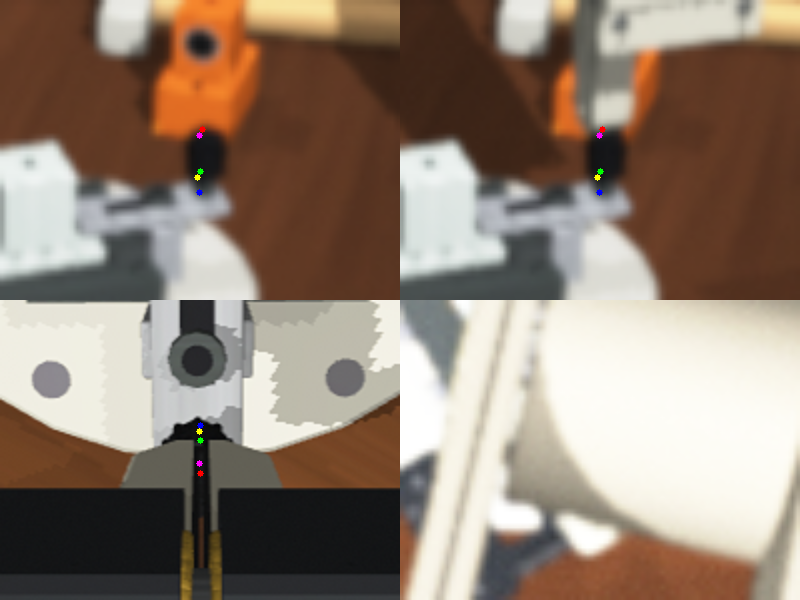

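The side view shows the fingertips ending level with the knob's top, at z≈0.091. They therefore stand near the TCP and not 22 mm ahead of it, so the jaws closed above the knob. The knob itself is where I measured it. I'll open, go about 25 mm lower and grip again.

play_rows(plan=[[0,0,0,0,0,0,45],[0,0,0,0,0,0,45],[0,0,0,0,0,0,45],[0,0,0,0,0,0,45],[0,0,0.05,0,0,0,45]], newtons=12)

```text
clock: 4.82
tcp_pos: [0.4723, -0.0613, 0.0835]
ee_rot: [[0.863, 0.506, 0.001], [0.506, -0.863, -0.0], [0.001, 0.001, -1.0]]
wrist_force: [0.2, 0.4, -0.3]
gripper_width: 0.44
gripper_force: 0.0
```

play_rows(plan=[[-0.01,0,0.1,0,0,0,45],[0,0,0.1,0,0,0,45],[0,0,0,0,0,0,25],[0,0,0,0,0,0,0],[0,0,0,0,0,0,0]])

```text
clock: 5.45
tcp_pos: [0.471, -0.0614, 0.0635]
ee_rot: [[0.863, 0.506, -0.0], [0.506, -0.863, 0.001], [0.0, -0.001, -1.0]]
wrist_force: [-1.6, 4.9, 1.9]
gripper_width: 0.177
gripper_force: 12.0
```

play_rows(plan=[[0,0,0,0,0,0,0],[0,0,0,0,0,0,0],[0,0,0,0,0,0,0],[0,0,0,0,0,0,0],[0,0,0,0,0,0,0]])

```text
clock: 6.08
tcp_pos: [0.4711, -0.0614, 0.0635]
ee_rot: [[0.863, 0.506, 0.0], [0.506, -0.863, 0.0], [0.0, -0.0, -1.0]]
wrist_force: [-2.2, 4.6, 5.5]
gripper_width: 0.182
gripper_force: 12.0
```

Gripped: the width is 17 mm, as the knob should be. I'll relax the sideways force and pull the strap back.

play_rows(plan=[[-0.03,-0.005,0,0,0,0,0],[-0.03,0,0,0,0,0,0],[-0.03,0,0,0,0,0,0],[-0.03,0,0,0,0,0,0],[-0.03,0,0,0,0,0,0]])

```text
clock: 6.7
tcp_pos: [0.458, -0.0692, 0.0635]
ee_rot: [[0.863, 0.506, 0.001], [0.506, -0.863, -0.0], [0.0, 0.001, -1.0]]
wrist_force: [1.6, 2.2, 3.8]
gripper_width: 0.179
gripper_force: 12.0
```

play_rows(plan=[[-0.02,0,0,0,0,0,0],[-0.02,0,0,0,0,0,0],[-0.01,0,0,0,0,0,0],[0,0,0,0,0,0,0],[0,0,0,0,0,0,0]])

```text
clock: 7.32
tcp_pos: [0.4537, -0.0717, 0.0634]
ee_rot: [[0.863, 0.506, 0.0], [0.506, -0.863, -0.001], [-0.0, 0.001, -1.0]]
wrist_force: [1.6, -2.2, 5.3]
gripper_width: 0.185
gripper_force: 12.0
```

play_rows(plan=[[-0.005,0,0,0,0,0,0],[-0.005,0,0,0,0,0,0],[-0.005,0,0,0,0,0,0],[0,0,0,0,0,0,0],[0,0,0,0,0,0,0]])

```text
clock: 7.95
tcp_pos: [0.4531, -0.072, 0.0635]
ee_rot: [[0.863, 0.506, 0.002], [0.506, -0.863, 0.0], [0.002, 0.001, -1.0]]
wrist_force: [6.5, -0.8, 2.0]
gripper_width: 0.178
gripper_force: 12.0
```

The force along the pull has risen to 5 N at the end stop, so the strap is fully back. I'll release, rise and look before going to the head.

play_rows(plan=[[0,0,0,0,0,0,50],[0,0,0,0,0,0,65],[0,0,0,0,0,0,65],[0,0,-0.3,0,0,0,65],[0,0,-0.35,0,0,0,65]])

```text
clock: 8.57
tcp_pos: [0.451, -0.0718, 0.1278]
ee_rot: [[0.863, 0.506, -0.003], [0.506, -0.863, 0.001], [-0.002, -0.002, -1.0]]
wrist_force: [0.3, -0.0, -0.0]
gripper_width: 0.635
gripper_force: 0.0
```

play_rows(plan=[[0.2,0,-0.05,0,0,0,65],[0.35,0,0,0,0,0,65],[0.2,0,0,0,0,0,65],[0,0,0,0,0,0,65],[0,0,0,0,0,0,65]])

```text
clock: 9.2
tcp_pos: [0.516, -0.0344, 0.1327]
ee_rot: [[0.863, 0.506, -0.001], [0.506, -0.863, -0.0], [-0.001, -0.001, -1.0]]
wrist_force: [0.4, 0.2, -0.8]
gripper_width: 0.65
gripper_force: 0.0
```

```bash
python3 - <<'E'
from h import *
o=get_obs(); a=camera("wrist")[:,:,::-1].copy(); P=pose("wrist",o); s=camera("side")[:,:,::-1]
cv2.imwrite("pics/w3raw.png",a)
u,v=map(int,proj("side",[.53,-.03,.07]))
cv2.imwrite("pics/w3.png",np.hstack([a[60:460,80:560],cv2.resize(s[v-62:v+63,u-50:u+50],(320,400))]))
print(o["tcp_pos"],o["wrist_force"],proj("wrist",[.5407,-.0204,.088],P),proj("wrist",o["tcp_pos"]+np.array([0,0,.088-o["tcp_pos"][2]]),P))
E
```

```text
[ 0.51602733 -0.0343568   0.1327046 ] [ 0.43514428  0.18429863 -0.79454603] (np.float64(317.54557583113046), np.float64(212.65542831416246)) (np.float64(316.7591392232258), np.float64(262.5409726132014))
```

View pics/w3.png

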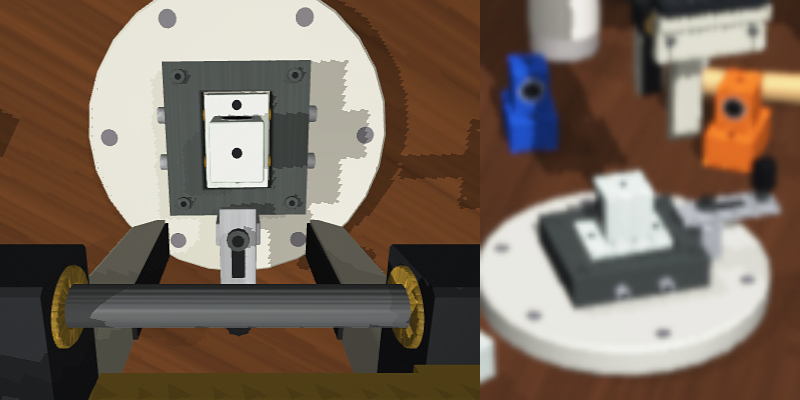

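The strap is clear of the foot, and the head top centre is at full-frame (317,213), as predicted. I'll centre over the head, descend and grip.

play_rows(plan=[[0.284,0,0,0,0,0,65],[0,0,0.3,0,0,0,65],[0,0,0.3,0,0,0,60],[0,0,0.15,0,0,0,55],[0,0,0.05,0,0,0,50]])

```text
clock: 9.93
tcp_pos: [0.5406, -0.02, 0.0525]
ee_rot: [[0.863, 0.505, -0.001], [0.505, -0.863, 0.0], [-0.001, -0.001, -1.0]]
wrist_force: [0.3, 0.5, 0.3]
gripper_width: 0.513
gripper_force: 0.0
```

play_rows(plan=[[0,0,0,0,0,0,45],[0,0,0,0,0,0,36],[0,0,0,0,0,0,20],[0,0,0,0,0,0,20],[0,0,0,0,0,0,20]], newtons=15)

```text
clock: 10.55
tcp_pos: [0.542, -0.0194, 0.0544]
ee_rot: [[0.863, 0.506, 0.001], [0.506, -0.863, 0.0], [0.001, 0.0, -1.0]]
wrist_force: [-2.8, 2.8, 5.8]
gripper_width: 0.32
gripper_force: 15.0
```

The head is gripped at 29.8 mm. I'll firm up the grip and make the first half swing, pivoting near pin level with a slight lift.

play_rows(plan=[[0,0,0,0,0,0,10],[0,0,0,0,0,0,10],[0,0,0,0,0,0,10],[0,0,0,0,0,0,10],[0,0,0,0,0,0,10]], newtons=50)

```text
clock: 11.18
tcp_pos: [0.5421, -0.0194, 0.0544]
ee_rot: [[0.863, 0.506, 0.001], [0.506, -0.863, 0.0], [0.001, 0.0, -1.0]]
wrist_force: [-2.9, 3.0, 6.5]
gripper_width: 0.32
gripper_force: 50.0
```

play_rows(plan=[[0,0.007,-0.007,0.0095,0,0,10],[0,0.007,-0.007,0.0095,0,0,10],[0,0.007,-0.007,0.0095,0,0,10],[0,0.007,-0.007,0.0095,0,0,10],[0,0,0,0,0,0,10]])

```text
clock: 11.8
tcp_pos: [0.5435, -0.0221, 0.0565]
ee_rot: [[0.863, 0.501, -0.06], [0.505, -0.857, 0.106], [0.001, -0.121, -0.993]]
wrist_force: [-0.4, 5.1, 8.5]
gripper_width: 0.319
gripper_force: 50.0
```

play_rows(plan=[[0,-0.016,-0.01,-0.0191,0,0,10],[0,-0.016,-0.01,-0.0191,0,0,10],[0,-0.016,-0.01,-0.0191,0,0,10],[0,-0.016,-0.009,-0.0191,0,0,10],[0,0,0,0,0,0,10]])

```text
clock: 12.42
tcp_pos: [0.5391, -0.0165, 0.0591]
ee_rot: [[0.862, 0.503, 0.06], [0.507, -0.856, -0.103], [-0.001, 0.119, -0.993]]
wrist_force: [2.9, 0.7, -5.3]
gripper_width: 0.316
gripper_force: 50.0
```

play_rows(plan=[[0,0.017,-0.009,0.0191,0,0,10],[0,0.017,-0.009,0.0191,0,0,10],[0,0.017,-0.009,0.0191,0,0,10],[0,0.017,-0.009,0.0191,0,0,10],[0,0,0,0,0,0,10]])

```text
clock: 13.05
tcp_pos: [0.5423, -0.0224, 0.0637]
ee_rot: [[0.864, 0.5, -0.064], [0.504, -0.857, 0.108], [-0.001, -0.126, -0.992]]
wrist_force: [-5.5, 5.6, 11.3]
gripper_width: 0.319
gripper_force: 50.0
```

play_rows(plan=[[0,-0.019,-0.009,-0.0191,0,0,10],[0,-0.019,-0.009,-0.0191,0,0,10],[0,-0.019,-0.009,-0.0191,0,0,10],[0,-0.019,-0.009,-0.0191,0,0,10],[0,0,0,0,0,0,10]])

```text
clock: 13.68
tcp_pos: [0.5393, -0.0168, 0.0676]
ee_rot: [[0.862, 0.503, 0.061], [0.507, -0.856, -0.105], [-0.001, 0.122, -0.993]]
wrist_force: [2.0, -4.1, -3.6]
gripper_width: 0.32
gripper_force: 50.0
```

play_rows(plan=[[0,0.021,-0.009,0.0191,0,0,10],[0,0.021,-0.009,0.0191,0,0,10],[0,0.021,-0.009,0.0191,0,0,10],[0,0.021,-0.009,0.0191,0,0,10],[0,0,0,0,0,0,10]])

```text
clock: 14.3
tcp_pos: [0.543, -0.0243, 0.0706]
ee_rot: [[0.864, 0.5, -0.063], [0.504, -0.857, 0.105], [-0.001, -0.122, -0.992]]
wrist_force: [-1.0, 0.5, -2.3]
gripper_width: 0.322
gripper_force: 50.0
```

play_rows(plan=[[0,-0.011,-0.005,-0.0095,0,0,10],[0,-0.011,-0.005,-0.0095,0,0,10],[0,-0.011,-0.005,-0.0095,0,0,10],[0,-0.011,-0.005,-0.0095,0,0,10],[0,0,0,0,0,0,10]])

```text
clock: 14.92
tcp_pos: [0.5411, -0.0188, 0.074]
ee_rot: [[0.862, 0.507, 0.001], [0.507, -0.862, -0.001], [0.0, 0.001, -1.0]]
wrist_force: [-0.3, -0.2, -2.4]
gripper_width: 0.32
gripper_force: 50.0
```

The block is free, with only its weight on the wrist. I'll raise it to 10 mm above the nest and check.

play_rows(plan=[[0,0,-0.04,0,0,0,10],[0,0,-0.05,0,0,0,10],[0,0,-0.04,0,0,0,10],[0,0,-0.01,0,0,0,10],[0,0,0,0,0,0,10]])

```text
clock: 15.55
tcp_pos: [0.5414, -0.0198, 0.0878]
ee_rot: [[0.863, 0.506, 0.0], [0.506, -0.863, 0.0], [0.0, -0.0, -1.0]]
wrist_force: [0.4, -0.6, -3.6]
gripper_width: 0.321
gripper_force: 50.0
```

play_rows(plan=[[0,0,0,0,0,0,10],[0,0,0,0,0,0,10],[0,0,0,0,0,0,10],[0,0,0,0,0,0,10],[0,0,0,0,0,0,10]])

```text
clock: 16.18
tcp_pos: [0.5413, -0.0197, 0.0877]
ee_rot: [[0.863, 0.506, -0.0], [0.506, -0.863, 0.0], [-0.0, -0.0, -1.0]]
wrist_force: [-0.7, -0.4, -4.1]
gripper_width: 0.314
gripper_force: 50.0
```

```bash
python3 - <<'E'
from h import *
o=get_obs(); a=camera("wrist")[:,:,::-1].copy(); s=camera("side")[:,:,::-1]; s0=cv2.imread("pics/side0.png")
u,v=map(int,proj("side",[.54,-.02,.06])); f=lambda m:cv2.resize(m[v-55:v+55,u-55:u+55],(400,400),interpolation=2)
cv2.imwrite("pics/e.png",np.hstack([f(s),cv2.resize(a[100:420,160:480],(400,400))]))
ex=o["ee_rot"][:,0]*[1,1,0]; n=np.array([.5407,-.0204,0])
print(o["tcp_pos"],o["wrist_force"],"bottom-edge mid & nest-mouth px", [ [(q-c)*400/110 for q,c in zip(proj("side",n+[0,0,z]),(u-55,v-55))] for z in(.046,.056,.122)])
E
```

```text
[ 0.54134861 -0.01967975  0.08773724] [-0.69824559 -0.43586084 -4.09509148] bottom-edge mid & nest-mouth px [[np.float64(199.821320469029), np.float64(218.91983937359888)], [np.float64(199.98355474293786), np.float64(205.25009436381467)], [np.float64(201.08812577513183), np.float64(112.17972155363141)]]
```

View pics/e.png

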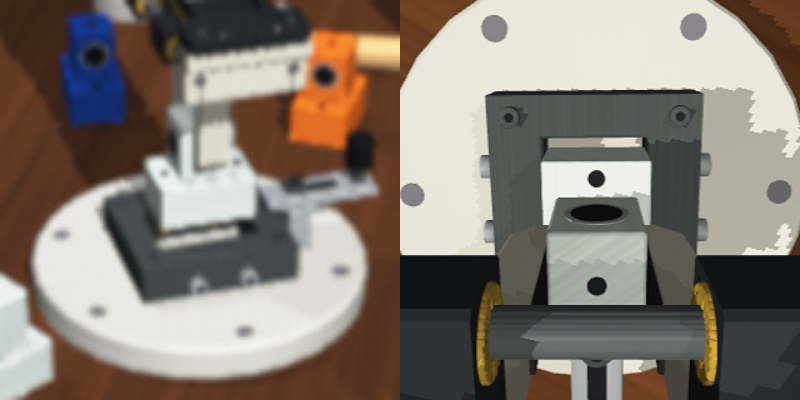

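The block hangs upright and clear above the nest, with its foot edges parallel to the frame. The fixture is flat, the strap is still back, and the neighbouring objects are untouched. I'll hand in the job.

```bash
python3 - <<'E'
from h import *
print(finish_job())
E
```

```text
the job is handed in; nothing more can be done
None
```

I pulled the keeper fully back, rocked the block free and handed in the job at about 16 s; the gripper still holds the block upright, about a centimetre above its nest, and in the last pictures the fixture is flat and the neighbouring objects look undisturbed.

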